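# Pack up the toolbox: flap down, cover shut

### The arm

A 7-joint arm with a two-finger parallel gripper is mounted at the origin on the work surface. World frame = base frame: x ahead of the robot, y to its left, z up, the work surface at z = 0. Lengths are in mm, angles in rad, forces in N, time in s.
With the tool pointing down it reaches from about 350 to 900 mm from the base axis. Payload 7.2 kg.
Tool frame: the origin (TCP) lies between the finger pads; the fingertips stand ctrl.nose_length ahead of it and the grasp point (between the pads) is the TCP (ctrl.nose_length is the distance from the TCP to the fingertips, in mm); z points along the fingers, y is the direction in which the jaws open and shut (so a half turn about z gives the same grasp; the last joint's range is limited). The gripper opens to 88 mm and grips with 3 to 60 N. Pads are 20 mm wide; open, the fingers measure 115 mm over their backs; the gripper's body (75 mm by 178 mm) begins 61 mm behind the grasp point.
Start: joints at [-1.257, 0.411, -0.013, 1.596, 0.006, 1.134, -0.082], TCP at [232.879, 579.996, 241.653] pointing down, gripper open.
Joint ranges: [-2.95, 2.95], [-0.29, 1.99], [-1.47, 1.44], [0.14, 2.54], [-1.03, 4.17], [0.13, 1.85], [-2.86, 2.86]. Speed limits (rad/s): [2.39, 2.39, 3.01, 3.01, 3.14, 3.14, 3.14].

### API

Orientations are given as a 3x3 rotation matrix whose columns are the frame's x, y, z axes.
In Python, from cell import ctrl gives the robot as it stands. The module is installed in compiled form; this text tells all that it offers.
- The arm moves only by the shell command python3 -m jog 'ROWS'. ROWS is text: rows parted by semicolons, each of 7 numbers parted by spaces: the finger opening in m, from 0 to 0.0878, then the shift along the tool's x, y, z in m, then the turn, a rotation vector about the tool's x, y, z in rad. In form: gripper tx ty tz ax ay az; .... A call has 1 to 12 rows; each row is the pose to reach, as a shift and turn from the pose commanded when the call began, along the tool's axes at that moment; what a row does not reach only later rows make up. A row lasts 1/8 s, in which the tool goes at most 62.5 mm and 10.7 degrees, less where a joint would pass 70% of its speed; a pose out of reach is approached as far as the arm can. A call with a gripper value outside its range is refused whole. The fingers move at their own pace and stop on an object; the grip force is fixed at half the most. Time passes only in rows, so rows that repeat a pose let the fingers close. It gives the time, the measured TCP pose, the force and the opening at its end, in the units of the state.
- ctrl.get_state(): the state, without advancing time (a new reading comes with each control period).
- ctrl.get_image(name): name is "scene" or "top" or "wrist"; returns (picture, depth): 420x560x3 uint8, blue, green, red; 420x560 float32, mm along the optical axis (not along the pixel's ray), 0 where there is no reading.
- ctrl.camera_info(name): a dict with "fx", "fy", "cx", "cy" (pixels), "R" (3x3) and "t" (3): a world point X has camera coordinates R X + t; the wrist camera has in their place "tool_from_camera" (4x4, takes a point from camera to tool coordinates, whose origin is the TCP and whose axes are the flange's). Camera axes: x right, y down, z forward; pixel columns grow to the right and rows downward; lengths in mm; the calibration is good to about 2 mm. A picture is of the moment at which its call begins: read the wrist's pose just before it. camera_info takes no time and is no camera call.
- ctrl.close_job(): hands the job in, once; it reports no verdict.
The state is a dict: "clock": time; "qpos": joint angles; "joint_velocities": joint speeds; "joint_torque": joint torques, N m; "ee_pos": TCP position; "ee_rot": TCP orientation; "force": force on the tool from outside, world axes, zero at the start; "wrist_torque": the same for the moment, N m; "grip_width": opening from 0.0 (shut) to 1.0 (fully open).
Only numpy, scipy, OpenCV 4.12 (cv2) and the standard library are available. Lean on these libraries where they do the work, as an engineer would, in place of code of your own. Each camera call takes 0.05 s, during which the arm holds its last target.

### The job

Close up the green toolbox: push the upright flap inside it down flat over its compartment first, and only then swing the big hinged cover gently over and press it fully shut. Just push with the fingers; the toolbox and everything in it and around it stay where they are, and nothing is picked up.

Things in the scene. Friction and masses are not known exactly. Their poses are not given: they have to be found in the camera images.
- toolbox: Green plastic toolbox, open, standing loose on the bench, 4.5 kg. Origin: centre of its underside. Its x axis is along its length (280 mm), y along its width (190 mm), z up; its rim is 115 mm high, walls 5 mm. The cover is hinged along the whole +y rim, the flap along a line near the -y rim (both hinge axes parallel to x). A steel latch plate on the -y face needs no handling.
- flap (a joint): Angle of the grey flap, rad: 0 = folded down flat (its stop), about 1.5 = standing upright. Panel 220 mm long (x), 85 mm from hinge to free edge, 4 mm thick. Hinge axis at toolbox y = -85 mm, z = 98 mm, mid-length at x = 0. It folds towards +y. Its outer face, which faces -y when upright and up when folded, lies 4 mm from the hinge axis. Friction hinge: it stays where it is left, about 1 N at the edge moves it.
- flap_edge (a point): Middle of the flap's free edge, on its outer face (the one to push on).
- cover (a joint): Angle of the green cover, rad: 0 = fully shut (its stop), about 1.7 = open and leaning slightly outwards. Shallow hollow lid 280 mm long (x), 190 mm from hinge to free edge, 25 mm deep. Hinge axis at toolbox y = +95 mm, z = 115 mm. It closes towards -y. Its outer face, which faces +y when open and up when shut, lies 25 mm from the hinge axis. Stiff friction hinge: it stays at any angle, about 3 to 6 N near the edge moves it.
- cover_edge (a point): Middle of the cover's free edge, on its outer face (the one to push on).
- torch_mid (a point): small aluminium torch, 105 x 32 mm, lying in the open half of the toolbox (bystander). Point: its middle
- socket_mid (a point): steel socket, 24 mm across and 30 mm high, standing in the compartment that the flap covers (bystander). Point: its middle
- jar_mid (a point): grey screw jar with a black twist lid, 74 mm across, 84 mm high (bystander). Point: its middle
- tape_mid (a point): tape measure, 70 x 35 x 60 mm (bystander). Point: its middle
- screwdriver_mid (a point): screwdriver, 200 mm, lying (bystander). Point: its middle
- square_mid (a point): steel combination square lying flat, 300 mm blade, 18 mm thick head (bystander). Point: its middle
- mallet_mid (a point): mallet lying flat, 60 mm thick, 300 mm long, orange rubber head (bystander). Point: its middle
- sanding_block_mid (a point): cork sanding block, 50 x 100 x 35 mm (bystander). Point: its middle

How it is judged:
By the outcome, as a careful person would: the job done as asked, in the order asked, and still so for the second after the job is handed in, with the robot touching nothing.
It also fails if it takes over 58 s, if anything falls off the work surface, if the arm or the gripper's body presses on something with over 40 N, if the wrist force passes 120 N, or if a joint passes its speed limit or range.

## Working session

There is one attempt and no reset: what is moved stays moved. The work goes in short steps, Python scripts to look and compute and a shell command to move; the robot and the scene stay as the last step left them, time stands still between calls to the robot, and variables do not carry over. Pictures are saved under pics/ and viewed, and the job is handed in when it is done.

```bash
mkdir -p pics
python3 - <<'E'
from cell import ctrl
import cv2,numpy as np
s=ctrl.get_state();print(s['clock'],s['ee_pos'],np.round(s['ee_rot'],3),s['grip_width'],ctrl.nose_length)
for n in['scene','top']:
    im,d=ctrl.get_image(n);cv2.imwrite(f'pics/{n}0.png',im);np.savez(f'{n}0.npz',im=im,d=d)
    i=ctrl.camera_info(n);print(n,i)
E
```

```text
0.0 [232.71476498 579.55855045 240.83091969] [[-0.928  0.373 -0.001]
 [ 0.373  0.928 -0.001]
 [-0.    -0.002 -1.   ]] 0.9967385478692644 19.0
scene {'fx': 504.1980191460084, 'fy': 504.1980191460084, 'cx': 281.1805079660617, 'cy': 217.8341351915201, 'R': array([[ 0.15868028,  0.98724816,  0.01271398],
       [ 0.76558112, -0.11489992, -0.63299571],
       [-0.62346301,  0.11017751, -0.7740509 ]]), 't': array([-147.79328214, -393.92355278, 1628.53142813])}
top {'fx': 466.3194661022839, 'fy': 466.3194661022839, 'cx': 283.64664738085577, 'cy': 215.73435620847684, 'R': array([[-0.02844712, -0.99956272,  0.00806987],
       [-0.98802201,  0.02689191, -0.15195175],
       [ 0.15166829, -0.0122958 , -0.98835497]]), 't': array([  78.36132187,  589.14875927, 1242.98853594])}
```

View pics/scene0.png

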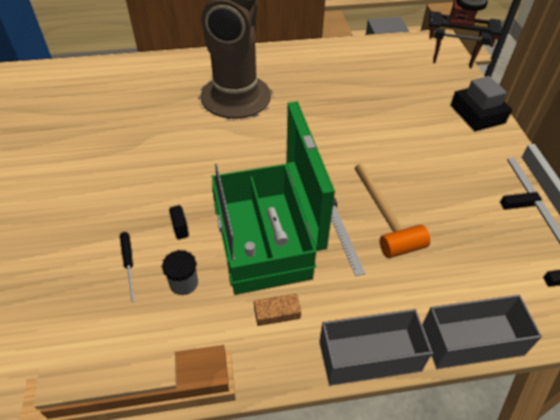

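View pics/top0.png

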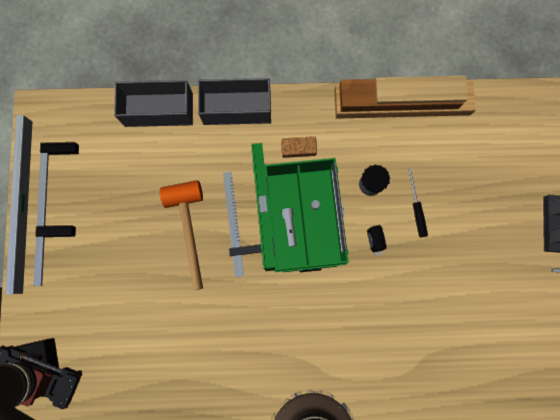

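```bash
cat > h.py <<'E'
import numpy as np,cv2
from cell import ctrl
def world(n,d,i=None):
    i=i or ctrl.camera_info(n)
    v,u=np.mgrid[:420,:560]
    P=np.stack([(u-i['cx'])/i['fx']*d,(v-i['cy'])/i['fy']*d,d],-1)
    return (P-i['t'])@i['R']
def proj(n,X):
    i=ctrl.camera_info(n);c=np.asarray(X)@i['R'].T+i['t']
    return np.c_[c[:,0]/c[:,2]*i['fx']+i['cx'],c[:,1]/c[:,2]*i['fy']+i['cy']]
E
python3 - <<'E'
from h import *
for n in['top','scene']:
    z=np.load(n+'0.npz');im,d=z['im'],z['d'];W=world(n,d)
    hsv=cv2.cvtColor(im,cv2.COLOR_BGR2HSV)
    g=(hsv[...,0]>50)&(hsv[...,0]<80)&(hsv[...,1]>120)&(d>0)
    r=g&(W[...,2]>108)&(W[...,2]<122)
    P=W[r];print(n,g.sum(),r.sum(),'rect',cv2.minAreaRect(P[:,:2].astype(np.float32)), cv2.boxPoints(cv2.minAreaRect(P[:,:2].astype(np.float32))).round())
    c=W[g&(W[...,2]>150)];print('cover',c.min(0),c.max(0))
    A=c-c.mean(0);print(c.mean(0),np.linalg.svd(A,full_matrices=False)[2].round(3))
    t=c[c[:,2]>c[:,2].max()-12];print('topedge',t.min(0),t.max(0),len(t))
    # table check
    print('table',np.median(W[300:330,100:200,2]))
    gr=(hsv[...,1]<60)&(d>0)&(W[...,2]>100)&(W[...,0]>400)&(W[...,0]<800)&(np.abs(W[...,1])<200)
    f=W[gr];print('flap',len(f),f.min(0) if len(f) else 0,f.max(0) if len(f) else 0)
    cv2.imwrite(f'pics/{n}crop.png',cv2.resize(im[120:300,180:480] if n=='top' else im[90:330,90:390],None,fx=2.4,fy=2.4))
E
```

```text
top 8182 508 rect ((587.2266845703125, 6.056922912597656), (279.36029052734375, 189.72915649414062), 4.552399635314941) [[ 440.   90.]
 [ 456. -100.]
 [ 734.  -77.]
 [ 719.  112.]]
cover [247.66984309 -66.22853066 168.71504677] [718.35727162 547.65848418 398.67283177]
[571.65206285 111.1320699  304.55995005] [[-0.998 -0.059 -0.02 ]
 [ 0.063 -0.922 -0.382]
 [ 0.004 -0.383  0.924]]
topedge [247.66984309 547.65848418 398.67283177] [247.66984309 547.65848418 398.67283177] 1
table 0.6728120732383205
flap 533 [484.54576101 -91.78608882 100.01034609] [703.18884779 118.50783139 314.69096818]
scene 12259 1428 rect ((589.6600952148438, 13.565460205078125), (282.44140625, 215.1847381591797), 4.726949691772461) [[ 440.  109.]
 [ 458. -105.]
 [ 739.  -82.]
 [ 722.  132.]]
cover [441.17526129 -68.75919142 150.00370822] [723.73303152 132.01621257 309.97507407]
[593.74920197 112.57250377 243.71791471] [[ 0.992  0.054  0.118]
 [-0.116 -0.043  0.992]
 [-0.058  0.998  0.036]]
topedge [443.58276731  89.30098511 298.00705695] [722.43314468 130.86341893 309.97507407] 915
table 1.719749839959844
flap 505 [461.44769088 -92.87506453 100.45759944] [721.01827154 134.94456745 314.19468152]
```

View pics/topcrop.png

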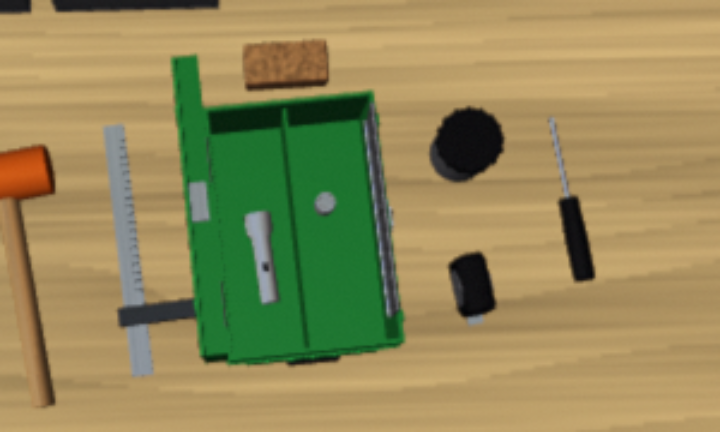

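View pics/scenecrop.png

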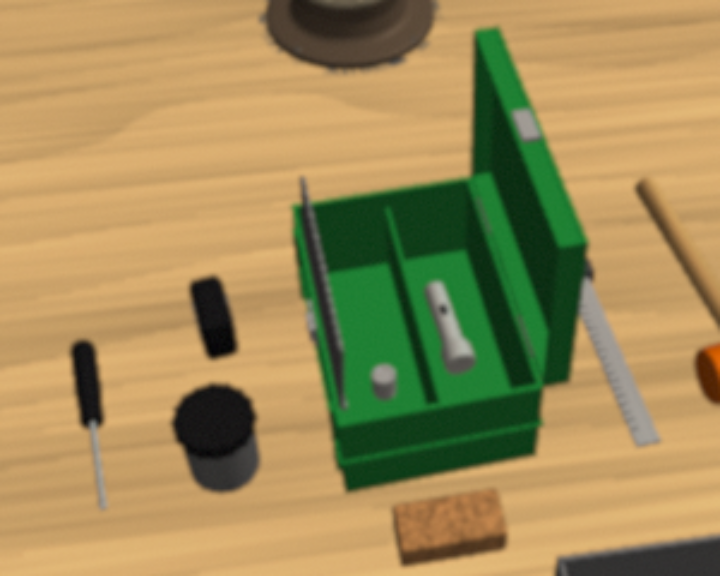

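```bash
cat >> h.py <<'E'
from scipy.spatial.transform import Rotation as Ro
O=np.array([587.5,6.3,0]);yaw=np.deg2rad(4.6)
B=np.array([[np.cos(yaw),-np.sin(yaw),0],[np.sin(yaw),np.cos(yaw),0],[0,0,1]])
def b2w(p): return O+B@np.asarray(p,float)
def w2b(p): return B.T@(np.asarray(p,float)-O)
RT=B@np.array([[0,1,0],[1,0,0],[0,0,-1.]])  # tool x=box y, tool y=box x
def rel(pb,R=RT):
    s=ctrl.get_state();Rc=s['ee_rot'];return (Rc.T@(b2w(pb)-s['ee_pos'])/1000).round(4), Ro.from_matrix(Rc.T@R).as_rotvec().round(3)
E
python3 - <<'E'
from h import *
for p in [(0,-150,400),(0,-150,184)]: print(b2w(p),rel(p))
for n in['top','scene']:
    im=np.load(n+'0.npz')['im'].copy()
    H=lambda c,y0,z0,th,r,o,s:(y0+s*r*np.cos(th)+(-s)*o*np.sin(th), z0+r*np.sin(th)+o*np.cos(th))
    pts=[(x,y,115) for x in(-140,140) for y in(-95,95)]+[(x,)+H(0,-85,98,1.5,85,4,1) for x in(-110,110)]+[(x,)+H(0,95,115,1.7,190,25,-1) for x in(-140,140)]
    for u in proj(n,[b2w(p) for p in pts]): cv2.circle(im,tuple(int(round(a)) for a in u),2,(0,0,255),-1)
    cv2.imwrite(f'pics/{n}chk.png',cv2.resize(im[120:300,180:480] if n=='top' else im[90:330,90:390],None,fx=2.4,fy=2.4))
E
```

```text
[ 599.52983865 -143.21683177  400.        ] (array([-0.6097, -0.5344, -0.1583]), array([-1.000e-03,  1.000e-03,  1.109e+00]))
[ 599.52983865 -143.21683177  184.        ] (array([-0.6097, -0.5341,  0.0577]), array([-1.000e-03,  1.000e-03,  1.109e+00]))
```

View pics/topchk.png

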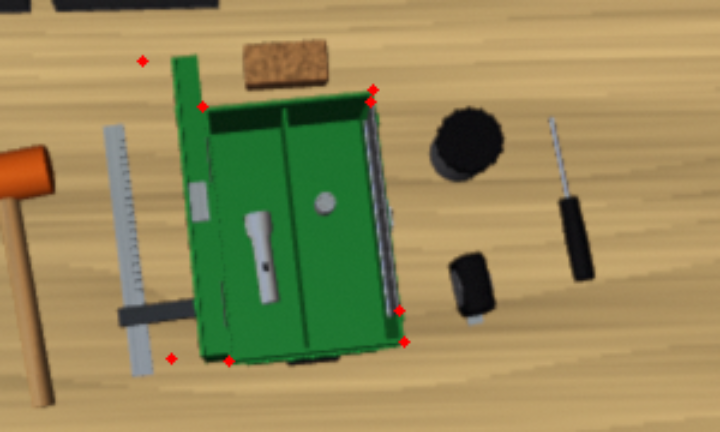

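View pics/scenechk.png

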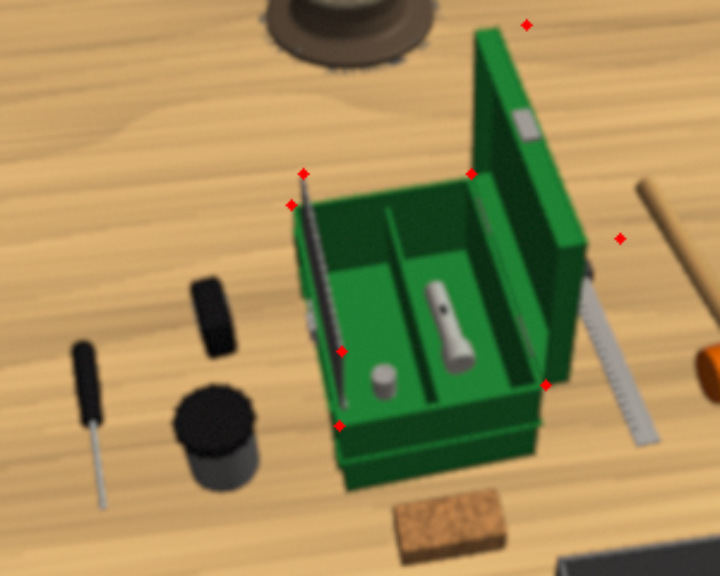

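```bash
python3 - <<'E'
from h import *
for n in['top','scene']:
    z=np.load(n+'0.npz');im,d=z['im'],z['d'];W=world(n,d);b=(W-O)@B
    hsv=cv2.cvtColor(im,cv2.COLOR_BGR2HSV)
    g=(hsv[...,0]>50)&(hsv[...,0]<80)&(hsv[...,1]>100)&(d>0)&(abs(b[...,0])<130)&(b[...,1]>60)&(b[...,1]<170)
    for lo in range(120,320,20):
        p=b[g&(b[...,2]>=lo)&(b[...,2]<lo+20)]
        if len(p):print(n,lo,len(p),np.percentile(p[:,1],[2,50,98]).round(),p[:,2].max().round())
E
python3 -m jog '0 0 0 -0.06 0 0 0; 0 -0.05 -0.04 -0.11 0 0 0.1;0 -0.10 -0.08 -0.16 0 0 0.2; 0 -0.15 -0.13 -0.16 0 0 0.3; 0 -0.2 -0.18 -0.16 0 0 0.4;0 -0.25 -0.22 -0.16 0 0 0.5; 0 -0.3 -0.27 -0.16 0 0 0.6; 0 -0.35 -0.31 -0.16 0 0 0.75; 0 -0.4 -0.35 -0.16 0 0 0.9; 0 -0.45 -0.39 -0.16 0 0 1.1; 0 -0.5 -0.44 -0.16 0 0 1.109; 0 -0.55 -0.48 -0.16 0 0 1.109'
python3 -c "
from h import *
print(rel((0,-150,400)))"
```

```text
top 120 23 [90. 94. 95.] 126.0
top 300 1157 [ 94. 106. 117.] 312.0
scene 120 675 [ 93. 105. 115.] 140.0
scene 140 169 [112. 114. 115.] 160.0
scene 160 183 [112. 114. 115.] 180.0
scene 180 180 [112. 114. 115.] 200.0
scene 200 191 [112. 113. 114.] 220.0
scene 220 188 [112. 113. 114.] 240.0
scene 240 6 [112. 113. 113.] 243.0
scene 280 2 [93. 94. 96.] 300.0
scene 300 822 [ 93. 102. 114.] 310.0
clock: 1.6
ee_pos: [531.9, -9.1, 401.6]
ee_rot: [[-0.08, 0.997, 0.0], [0.997, 0.08, 0.0], [0.0, 0.0, -1.0]]
force: [1.3, 0.5, -0.1]
grip_width: 0.006
(array([-0.1391,  0.0567,  0.0016]), array([ 0., -0., -0.]))
```

```bash
python3 -m jog '0 -0.05 0.02 0 0 0 0; 0 -0.1 0.04 0 0 0 0; 0 -0.139 0.057 0 0 0 0; 0 -0.139 0.057 0.05 0 0 0; 0 -0.139 0.057 0.1 0 0 0; 0 -0.139 0.057 0.15 0 0 0; 0 -0.139 0.057 0.2 0 0 0; 0 -0.139 0.057 0.218 0 0 0; 0 -0.139 0.057 0.218 0 0 0'
python3 - <<'E'
from h import *
s=ctrl.get_state();print(w2b(s['ee_pos']),s['force'])
im,d=ctrl.get_image('scene');cv2.imwrite('pics/scene1.png',im[60:360,60:460].repeat(2,0).repeat(2,1))
im,d=ctrl.get_image('wrist');cv2.imwrite('pics/wrist1.png',im)
p=w2b(s['ee_pos'])
for th in [1.5,1.4,1.3,1.2,1.1,1.0,.9,.8,.7,.6,.5,.4,.3,.2,.1,0,-.03]:
    y=-85+75*np.cos(th)-4*np.sin(th)-10; z=98+75*np.sin(th)+4*np.cos(th)+19
    print(th,((y-p[1])/1e3).round(4),((p[2]-z)/1e3).round(4))
E
```

```text
clock: 2.72
ee_pos: [599.2, -141.2, 183.2]
ee_rot: [[-0.08, 0.997, -0.002], [0.997, 0.08, -0.0], [0.0, -0.002, -1.0]]
force: [-0.1, 0.5, 1.2]
grip_width: 0.006
[  -0.20737407 -147.9903064   183.18743546] [-0.07207647  0.46587003  1.15403897]
1.5 0.0543 -0.0089
1.4 0.0618 -0.0084
1.3 0.0692 -0.0071
1.2 0.0764 -0.0052
1.1 0.0834 -0.0025
1.0 0.0901 0.0009
0.9 0.0965 0.005
0.8 0.1024 0.0096
0.7 0.1078 0.0148
0.6 0.1126 0.0205
0.5 0.1169 0.0267
0.4 0.1205 0.0333
0.3 0.1235 0.0402
0.2 0.1257 0.0474
0.1 0.1272 0.0547
0 0.128 0.0622
-0.03 0.1281 0.0644
```

View pics/scene1.png

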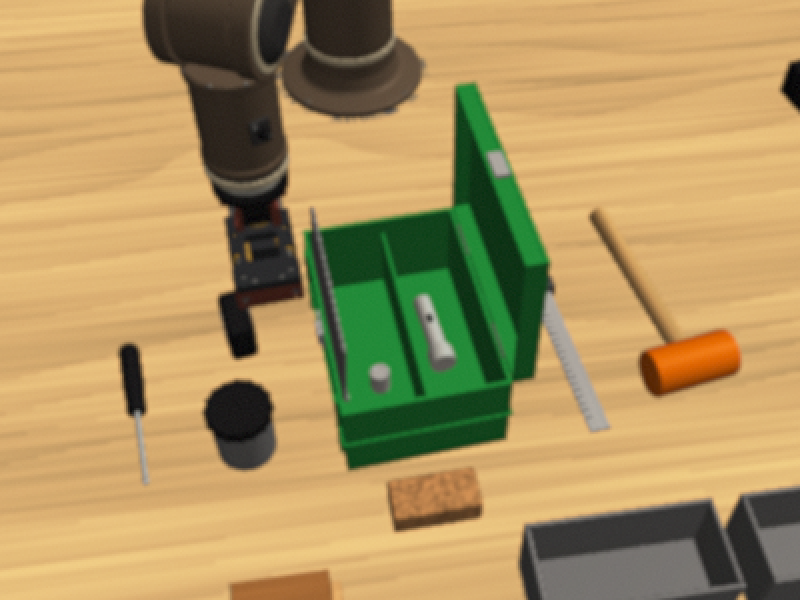

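View pics/wrist1.png

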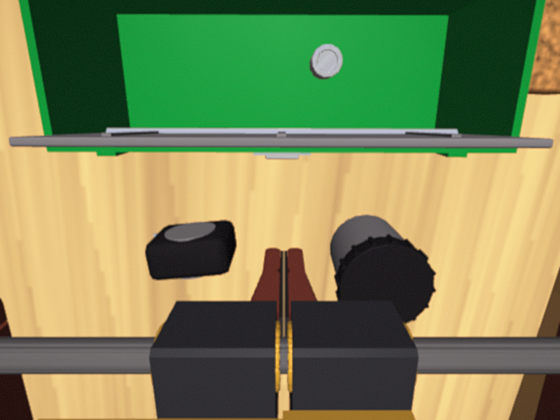

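```bash
python3 -m jog '0 0.03 0 -0.005 0 0 0; 0 0.044 0 -0.009 0 0 0; 0 0.05 0 -0.009 0 0 0; 0 0.0545 0 -0.009 0 0 0; 0 0.062 0 -0.008 0 0 0; 0 0.069 0 -0.007 0 0 0; 0 0.0765 0 -0.005 0 0 0; 0 0.0835 0 -0.0025 0 0 0; 0 0.09 0 0.001 0 0 0; 0 0.0965 0 0.005 0 0 0; 0 0.1025 0 0.0095 0 0 0; 0 0.108 0 0.015 0 0 0'
python3 - <<'E'
from h import *
s=ctrl.get_state();print(w2b(s['ee_pos']),s['force'])
im,d=ctrl.get_image('scene');cv2.imwrite('pics/scene2.png',im[60:360,60:460].repeat(2,0).repeat(2,1))
E
```

```text
clock: 4.32
ee_pos: [590.8, -33.2, 168.3]
ee_rot: [[-0.08, 0.997, 0.0], [0.997, 0.08, 0.0], [0.0, 0.0, -1.0]]
force: [0.1, -0.7, -0.1]
grip_width: 0.006
[ 8.43252579e-02 -3.96054048e+01  1.68292017e+02] [ 0.05587316 -0.66812324 -0.06617131]
```

View pics/scene2.png

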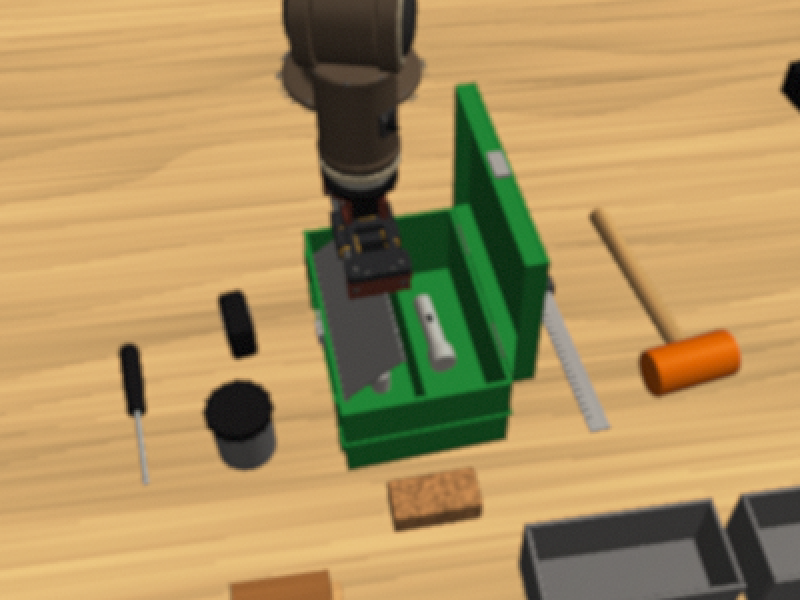

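```bash
python3 -m jog '0 0.0045 0 0.0055 0 0 0; 0 0.009 0 0.012 0 0 0; 0 0.0125 0 0.018 0 0 0; 0 0.0155 0 0.025 0 0 0; 0 0.0175 0 0.0325 0 0 0; 0 0.019 0 0.0365 0 0 0; 0 0.019 0 0.0400 0 0 0; 0 0.02 0 0.0435 0 0 0; 0 0.02 0 0.0455 0 0 0; 0 0.02 0 0.0475 0 0 0;0 0.02 0 0.0485 0 0 0'
python3 - <<'E'
from h import *
s=ctrl.get_state();print(w2b(s['ee_pos']),s['force'])
E
```

```text
clock: 5.75
ee_pos: [589.3, -13.6, 121.1]
ee_rot: [[-0.08, 0.997, 0.0], [0.997, 0.08, 0.001], [0.001, 0.0, -1.0]]
force: [-6.1, 1.2, 16.4]
grip_width: 0.004
[  0.20077365 -19.94185331 121.14700991] [-6.06802385  1.24168242 16.43269325]
```

```bash
python3 -m jog '0 0 0 -0.02 0 0 0; 0 0 0 -0.06 0 0 0;0 0 0 -0.11 0 0 0;0 0 0 -0.16 0 0 0;0 0 0 -0.21 0 0 0; 0 0 0 -0.26 0 0 0; 0 0.02 0 -0.28 0 0 0; 0 0.07 0 -0.28 0 0 0; 0 0.12 0 -0.28 0 0 0; 0 0.17 0 -0.28 0 0 0; 0 0.2 0 -0.28 0 0 0; 0 0.2 0 -0.28 0 0 0'
python3 - <<'E'
from h import *
s=ctrl.get_state();print(w2b(s['ee_pos']),s['force'])
im,d=ctrl.get_image('scene');cv2.imwrite('pics/scene3.png',im[60:360,60:460].repeat(2,0).repeat(2,1))
W=(world('scene',d)-O)@B
m=(abs(W[...,0])<100)&(W[...,1]>-80)&(W[...,1]<-15)&(W[...,2]>60);p=W[m];print(len(p),np.median(p[:,2]))
print(np.linalg.lstsq(np.c_[p[:,:2],np.ones(len(p))],p[:,2],rcond=None)[0])
E
```

```text
clock: 7.25
ee_pos: [572.5, 188.8, 399.5]
ee_rot: [[-0.085, 0.996, -0.001], [0.996, 0.085, 0.0], [0.0, -0.001, -1.0]]
force: [-0.3, -0.1, 0.3]
grip_width: 0.005
[-3.02799391e-01  1.83088023e+02  3.99451055e+02] [-0.29253801 -0.0914369   0.26565438]
1848 103.3391107913362
[ 9.47693719e-04 -4.78892523e-04  1.03365010e+02]
```

View pics/scene3.png

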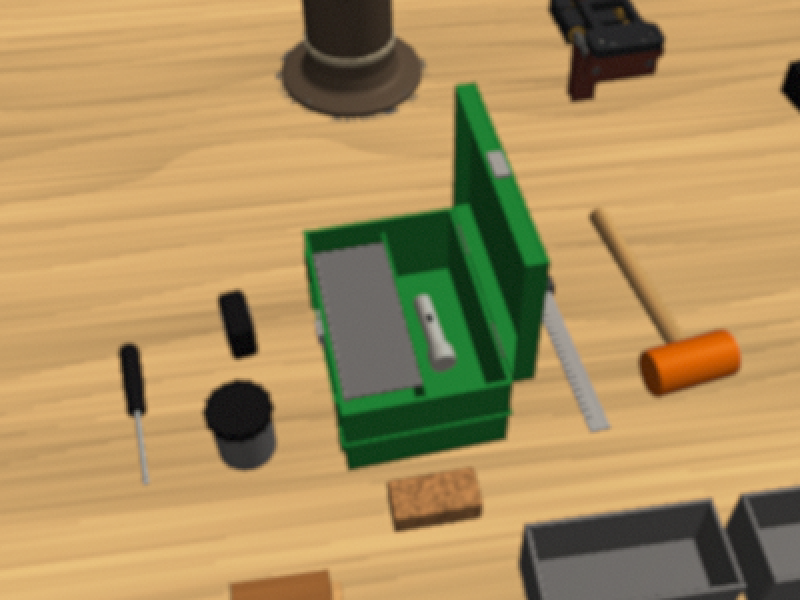

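```bash
python3 -m jog '0 -0.01 0 0.04 0 0 0; 0 -0.02 0 0.08 0 0 0; 0 -0.035 0 0.09 0 0 0; 0 -0.035 0 0.09 0 0 0; 0 -0.035 0 0.09 0 0 0'
cat > cov.py <<'E'
from h import *
import sys
s=ctrl.get_state();p=w2b(s['ee_pos']);print(p,s['force'],s['clock'])
a,b,n=map(float,sys.argv[1:4])
for th in np.linspace(a,b,int(n)):
    y=95-175*np.cos(th)+25*np.sin(th)+10; z=115+175*np.sin(th)+25*np.cos(th)+19
    print(th.round(3),((y-p[1])/1e3).round(4),((p[2]-z)/1e3).round(4))
E
python3 cov.py 1.6 1.2 11
```

```text
clock: 7.92
ee_pos: [576.9, 150.7, 311.9]
ee_rot: [[-0.079, 0.997, 0.002], [0.997, 0.079, 0.001], [0.001, 0.002, -1.0]]
force: [-0.3, 0.6, 0.2]
grip_width: 0.004
[  0.98576778 144.75301564 311.87962228] [-0.28708327  0.62219881  0.16662022] 7.925
1.6 -0.0097 0.0037
1.56 -0.0166 0.0026
1.52 -0.0237 0.0018
1.48 -0.0307 0.0013
1.44 -0.0378 0.0011
1.4 -0.0449 0.0012
1.36 -0.0519 0.0015
1.32 -0.059 0.0022
1.28 -0.066 0.0031
1.24 -0.0729 0.0042
1.2 -0.0799 0.0057
```

```bash
python3 -m jog '0 -0.007 0 0.003 0 0 0; 0 -0.012 0 0.003 0 0 0; 0 -0.0165 0 0.0025 0 0 0; 0 -0.0235 0 0.002 0 0 0; 0 -0.0305 0 0.0015 0 0 0; 0 -0.038 0 0.001 0 0 0; 0 -0.045 0 0.001 0 0 0; 0 -0.052 0 0.0015 0 0 0; 0 -0.059 0 0.002 0 0 0; 0 -0.066 0 0.003 0 0 0; 0 -0.073 0 0.004 0 0 0; 0 -0.08 0 0.0055 0 0 0'
python3 cov.py 1.2 0.72 13
```

```text
clock: 9.43
ee_pos: [582.5, 70.4, 304.5]
ee_rot: [[-0.08, 0.997, 0.0], [0.997, 0.08, -0.0], [-0.0, 0.0, -1.0]]
force: [-0.6, 2.3, 3.5]
grip_width: 0.006
[1.15593024e-01 6.42885968e+01 3.04503755e+02] [-0.57694104  2.25808513  3.46262221] 9.425
1.2 0.0006 -0.0017
1.16 -0.0063 0.0001
1.12 -0.013 0.0021
1.08 -0.0197 0.0044
1.04 -0.0263 0.0069
1.0 -0.0328 0.0097
0.96 -0.0392 0.0128
0.92 -0.0454 0.0161
0.88 -0.0515 0.0197
0.84 -0.0575 0.0235
0.8 -0.0633 0.0275
0.76 -0.0689 0.0318
0.72 -0.0744 0.0363
```

```bash
python3 -m jog '0 -0.006 0 0 0 0 0; 0 -0.013 0 0.002 0 0 0; 0 -0.0195 0 0.0045 0 0 0; 0 -0.0265 0 0.007 0 0 0; 0 -0.033 0 0.0095 0 0 0; 0 -0.039 0 0.013 0 0 0; 0 -0.0455 0 0.016 0 0 0; 0 -0.0515 0 0.0195 0 0 0; 0 -0.0575 0 0.0235 0 0 0; 0 -0.0635 0 0.0275 0 0 0; 0 -0.069 0 0.032 0 0 0; 0 -0.0745 0 0.0365 0 0 0'
python3 cov.py 0.72 0.24 13
python3 - <<'E'
from h import *
im,d=ctrl.get_image('scene');cv2.imwrite('pics/scene4.png',im[60:360,60:460].repeat(2,0).repeat(2,1))
E
```

```text
clock: 10.92
ee_pos: [588.4, -3.9, 267.9]
ee_rot: [[-0.08, 0.997, 0.0], [0.997, 0.08, -0.0], [-0.0, 0.0, -1.0]]
force: [-2.2, 0.9, 2.0]
grip_width: 0.006
[ 7.00706240e-02 -1.01917708e+01  2.67884110e+02] [-2.16607333  0.94546483  2.03371445] 10.925
0.72 0.0001 -0.0003
0.68 -0.0052 0.0044
0.64 -0.0102 0.0093
0.6 -0.0151 0.0144
0.56 -0.0198 0.0197
0.52 -0.0243 0.0252
0.48 -0.0285 0.0309
0.44 -0.0325 0.0367
0.4 -0.0363 0.0427
0.36 -0.0398 0.0488
0.32 -0.0431 0.0551
0.28 -0.0461 0.0615
0.24 -0.0488 0.068
```

View pics/scene4.png

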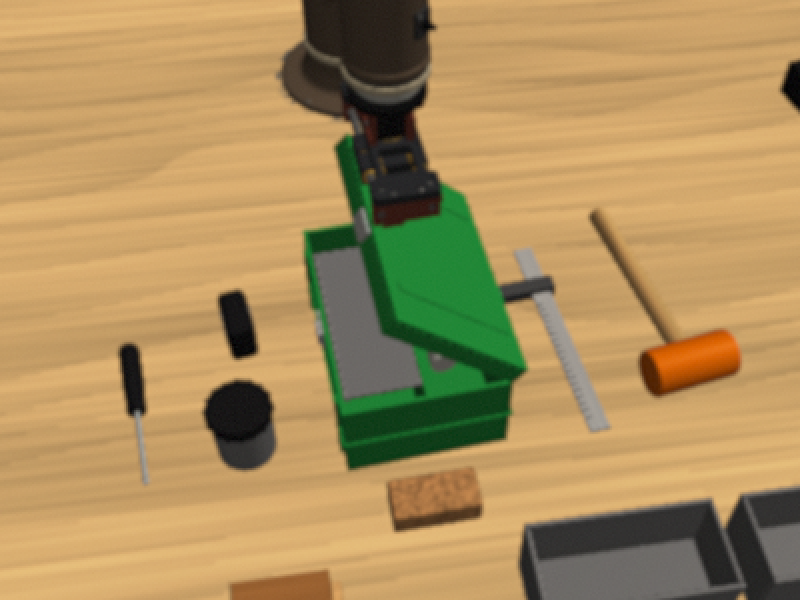

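The cover is about half shut, with the flap still flat and the box not moved. I'll continue.

```bash
python3 -m jog '0 -0.005 0 0.0045 0 0 0; 0 -0.01 0 0.0095 0 0 0; 0 -0.015 0 0.0145 0 0 0; 0 -0.020 0 0.0195 0 0 0; 0 -0.0245 0 0.025 0 0 0; 0 -0.0285 0 0.031 0 0 0; 0 -0.0325 0 0.0365 0 0 0; 0 -0.0365 0 0.0425 0 0 0; 0 -0.04 0 0.049 0 0 0; 0 -0.043 0 0.055 0 0 0; 0 -0.046 0 0.0615 0 0 0; 0 -0.049 0 0.068 0 0 0'
python3 cov.py 0.24 -0.01 11
```

```text
clock: 12.48
ee_pos: [592.3, -52.3, 199.7]
ee_rot: [[-0.08, 0.997, 0.0], [0.997, 0.08, -0.0], [-0.0, 0.0, -1.0]]
force: [-0.9, -1.2, 1.3]
grip_width: 0.009
[ 9.20148237e-02 -5.88089340e+01  1.99703195e+02] [-0.91983857 -1.1741641   1.30678325] 12.475
0.24 -0.0002 -0.0002
0.215 -0.0018 0.0039
0.19 -0.0033 0.0081
0.165 -0.0047 0.0123
0.14 -0.006 0.0165
0.115 -0.0072 0.0208
0.09 -0.0082 0.0251
0.065 -0.0092 0.0294
0.04 -0.0101 0.0337
0.015 -0.0108 0.0381
-0.01 -0.0114 0.0425
```

```bash
python3 -m jog '0 -0.002 0 0.004 0 0 0; 0 -0.0035 0 0.008 0 0 0; 0 -0.005 0 0.0125 0 0 0; 0 -0.006 0 0.0165 0 0 0; 0 -0.007 0 0.021 0 0 0; 0 -0.008 0 0.025 0 0 0; 0 -0.009 0 0.0285 0 0 0; 0 -0.010 0 0.032 0 0 0; 0 -0.0105 0 0.035 0 0 0; 0 -0.011 0 0.0375 0 0 0; 0 -0.011 0 0.0395 0 0 0; 0 -0.011 0 0.041 0 0 0'
python3 cov.py 0 0 1
```

```text
clock: 13.98
ee_pos: [593.2, -63.3, 159.3]
ee_rot: [[-0.08, 0.997, 0.0], [0.997, 0.08, -0.0], [-0.0, 0.0, -1.0]]
force: [-4.7, 0.7, 15.0]
grip_width: 0.006
[ 1.03891774e-01 -6.98088079e+01  1.59343044e+02] [-4.69275511  0.73177239 14.98777061] 13.975
0.0 -0.0002 0.0003
```

```bash
python3 -m jog '0 0 0 0.001 0 0 0; 0 0 0 0.001 0 0 0'
python3 -m jog '0 0 0 -0.01 0 0 0; 0 0 0 -0.05 0 0 0;0 0 0 -0.1 0 0 0;0 0 0 -0.15 0 0 0;0 -0.05 0 -0.2 0 0 0;0 -0.1 0 -0.2 0 0 0; 0 -0.15 0 -0.2 0 0 0; 0 -0.2 0 -0.2 0 0 0; 0 -0.2 0 -0.2 0 0 0'
python3 - <<'E'
from h import *
s=ctrl.get_state();print(s['force'],s['clock'])
for n in ['scene','top']:
    im,d=ctrl.get_image(n);cv2.imwrite(f'pics/{n}5.png',im[60:360,60:460].repeat(2,0).repeat(2,1))
    W=(world(n,d)-O)@B;hsv=cv2.cvtColor(im,cv2.COLOR_BGR2HSV)
    m=(hsv[...,0]>50)&(hsv[...,0]<80)&(abs(W[...,0])<120)&(abs(W[...,1])<80)&(W[...,2]>120)&(W[...,2]<200);p=W[m]
    print(n,len(p),np.linalg.lstsq(np.c_[p[:,:2],np.ones(len(p))],p[:,2],rcond=None)[0])
    g=(hsv[...,0]>50)&(hsv[...,0]<80)&(hsv[...,1]>120)&(W[...,2]>132)&(W[...,2]<148)
    r=cv2.minAreaRect((W[g][:,:2]).astype(np.float32));print(r)
    print('flow',np.load(n+'0.npz')['im'].shape, cv2.imwrite(f'pics/{n}diff.png',cv2.absdiff(im,np.load(n+'0.npz')['im'])))
E
```

```text
clock: 14.22
ee_pos: [593.2, -63.3, 159.3]
ee_rot: [[-0.08, 0.997, 0.001], [0.997, 0.08, 0.001], [0.0, 0.001, -1.0]]
force: [-3.6, 0.7, 11.4]
grip_width: 0.007
clock: 15.35
ee_pos: [607.4, -267.5, 358.0]
ee_rot: [[-0.073, 0.997, -0.001], [0.997, 0.073, -0.003], [-0.002, -0.001, -1.0]]
force: [0.0, 0.7, 0.2]
grip_width: 0.003
[0.01592779 0.67727643 0.15998146] 15.35
scene 5569 [-4.52233676e-04 -1.38399153e-03  1.41452775e+02]
((3.7798004150390625, -1.60498046875), (189.46005249023438, 280.7437438964844), 89.75128173828125)
flow (420, 560, 3) True
top 5761 [ 6.06248149e-04 -5.56380419e-04  1.41030941e+02]
((-0.379241943359375, -0.338775634765625), (189.70700073242188, 279.2259216308594), 89.69415283203125)
flow (420, 560, 3) True
```

View pics/scene5.png

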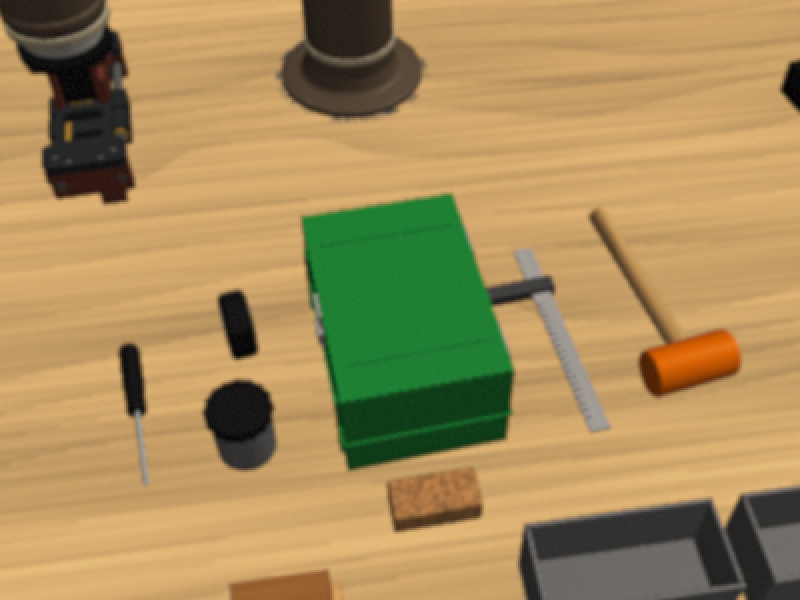

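View pics/topdiff.png

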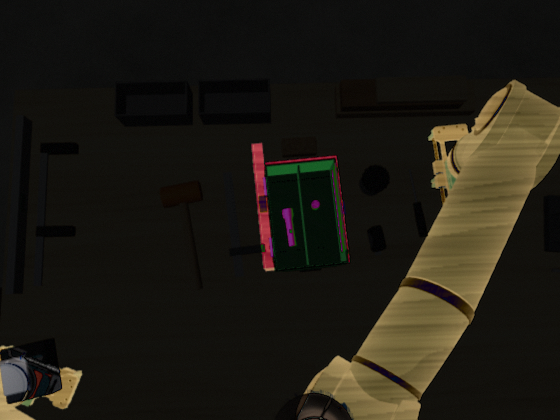

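View pics/scenediff.png

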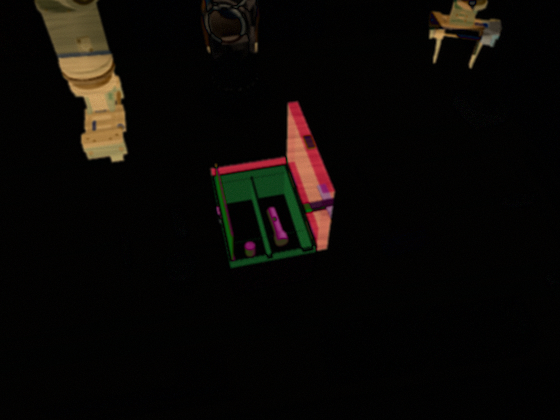

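```bash
python3 -c "
from cell import ctrl
print(ctrl.close_job(),ctrl.get_state()['clock'])"
```

```text
the job is handed in; nothing more can be done
the job is handed in; nothing more can be done
```

The toolbox is closed and the job is handed in; the robot's clock read about 15.4 s at my last check. I folded the flap down flat first. Then I swung the cover over at about 0.3 rad/s and pressed it shut with the closed fingertips. The force readings between moves reached 16 N at the flap's stop and 15 N at the cover's stop.

- **Flap:** after pressing, its outer face was level at about 103 mm, with near-zero slope. I saw it flat before starting the cover, and again with the cover half shut.
- **Cover:** both cameras showed its top level at about 141 mm, with slope under 0.002. The expected height is 140 mm, and the bench itself reads about 1 mm high.
- **Toolbox and surroundings:** the toolbox outline agrees with its first measured position to within a few mm. The before/after pictures show nothing else moved. The torch and socket are now under the covers, so I could not check them at the end.
- **One mismatch:** the cover stood open at about 1.57 rad, not the stated 1.7, so I planned the push from the measured angle.

The arm ended clear of everything, with the force reading near zero.

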